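Check a reagent carton in at the label reader

TASK

Pick up the reagent carton from the bench, set it down gently, right way up and lengthwise, on the rollers of the reader's infeed, and push it along the rollers under the hood until it is fully home against the rear stop and the little sprung catch has come up behind it. Do not drop or ram it, and leave the other things on the bench where they are.

Things in the scene. Friction and masses are not known exactly. Their poses are not given: they have to be found in the camera images.
- carton: Closed reagent carton, white with a printed label, 66 x 172 x 64 mm, 0.18 to 0.35 kg, lying on the bench left of the reader, in front of the photometer (fixed, 196 mm high at its back); the only box of its kind. Origin: centre of its underside; x across its 66 mm width, y along its 172 mm length, z up. Either end may go in first.
- reader: Fixed label reader: a level roller track 378 mm long whose far part runs under a white hood. Origin: bench level, centre line, open infeed end; x along the track, the way in; y left; z up. Free-turning rollers, 20 mm diameter, every 27.5 mm, tops 30 mm high. Infeed open above for x = 0 to 182 mm; its side frames are 86 mm apart inside, 106 mm outside, 47 mm high.
- infeed_middle (a point): Point on the centre line at roller-top height, 92 mm along the track: a carton centred here lies on the open infeed, its front end just short of the hood. From x = 141 mm lead-in guides, 47 mm high, narrow the track to 74 mm at 182 mm; from there guides run straight to the stop.
- catch_tip (a point): Where the tip of the catch stands when it is up: 184 mm along the track, 38 mm above the bench, 8 mm above the rollers.
- catch (a joint): Sprung one-way catch, a 34 mm wide steel ramp between two rollers on the centre line, hinged on its infeed side. 0 = up, about 0.3 = pressed level with the rollers, 0.5 = lowest. The carton rides over it at under 1 N; it springs up behind the carton once that is within about 6 mm of the stop, and then lets it roll back at most 11 mm.
- small_vial: Vial 16 mm across, 34 mm high, standing near the bench edge right of the carton; leave alone. Origin: centre of its underside.
- dropper_short: Dropper bottle 26 mm across, 62 mm high, standing beyond the carton at the left, the nearest of three; leave alone. Origin: centre of its underside.
- reagent_bottle: White bottle with screw cap, 68 mm across, 166 mm high, standing to the right of the reader; leave alone. Origin: centre of its underside.
- slide_box: Closed slide box 63 x 86 x 31 mm, lying to the right of the infeed; leave alone. Origin: centre of its underside.
- hood_mouth (a point): Middle of the hood's mouth (x = 182 mm), at roller-top height. Hood from here to x = 378 mm: 128 mm wide outside, roof 129 mm above the bench underneath, 173 mm on top. Rear stop: a pad at x = 366 mm. A carton fully home has its centre at x = 280 mm, its rear end at 194 mm, 12 mm inside the mouth: push that end with the tool leaning back, fingertips reaching in under the roof, above the catch.

How it is judged:
By the outcome, as a careful person would: the job done as asked, in the order asked, and still so for the second after the job is handed in, with the robot touching nothing.
It also fails if it takes over 67 s, if anything falls off the work surface, if the arm or the gripper's body presses on something with over 40 N, if the wrist force passes 120 N, or if a joint passes its speed limit or range.

ROBOT

A 7-joint arm with a two-finger parallel gripper is mounted at the origin on a cart in front of the work surface, level with it; the furniture and walls round the work are solid. World frame = base frame: x ahead of the robot, y to its left, z up, the work surface at z = 0. Lengths are in m, angles in rad, forces in N, time in s.
With the tool pointing down it reaches from about 0.4 to 0.85 m from the base axis. Payload 10.4 kg.
Tool frame: the origin (TCP) lies between the finger pads; the fingertips stand tcp_to_tips ahead of it and the grasp point (between the pads) lies 8 mm behind it (tcp_to_tips is the distance from the TCP to the fingertips, in m); z points along the fingers, y is the line along which they close (so a half turn about z gives the same grasp; the last joint's range is limited). The gripper opens to 85 mm and grips with 20 to 120 N. Pads are 22 mm wide; open, the fingers measure 114 mm over their backs; the gripper's body (76 mm by 85 mm) begins 54 mm behind the grasp point. The pads swing forward as they close: fully open they stand 13 mm farther back than shut.
Start: joints at [1.178, 0.332, -0.065, 1.46, 0.022, 1.35, -0.088], TCP at [0.226, -0.583, 0.242] pointing down, gripper open.
Joint ranges: [-2.6, 2.6], [-0.5, 2.12], [-1.47, 1.34], [0.16, 2.42], [-1.27, 4.41], [0.06, 2.06], [-2.6, 2.6]. Speed limits (rad/s): [2.22, 2.22, 2.79, 2.79, 3.14, 3.14, 3.14].

INTERFACE

Orientations are given as a unit quaternion [x, y, z, w].
In Python, from workcell import * gives the robot as it stands.
- The arm moves only by the tool apply_moves, never from a script. Its argument "rows" is a list of rows, each an object of numbers: "x", "y", "z": the shift along the tool's x, y, z in mm; "ax", "ay", "az": the turn, a rotation vector about the tool's x, y, z in degrees; "gripper": the closure, from 0 (fully open) to 1 (shut). A call has 1 to 5 rows; each row shifts and turns the commanded pose from where the row before left it, along the tool's axes as they then stand; what a row does not reach is not made up. A row lasts 1/12 s, in which the tool goes at most 41.7 mm and 7.16 degrees, less where a joint would pass 70% of its speed; a pose out of reach is approached as far as the arm can. A call with a gripper value outside its range is refused whole. The fingers move at their own pace and stop on an object; "newtons" is the grip in N (left out, the last holds). Time passes only in rows, so rows that do not move let the fingers close. It gives the time, the measured TCP pose, the force, the opening and the grip force at its end, in the units of the state.
- get_obs(): the state, without advancing time (a new reading comes with each control period).
- camera(name): name is "side" or "top"; returns a dict with "color" (384x512x3 uint8, red, green, blue), "fov_y" (degrees; the focal length in pixels is half the picture's height over the tangent of half this angle, whatever the lens; pixels are square), "cx", "cy" (the principal point, pixels), "rvec" (rotation vector, rad) and "tvec" (3), from world to camera coordinates, as OpenCV has them. Camera axes: x right, y down, z forward; pixel columns grow to the right and rows downward; lengths in m; the calibration is good to about 2 mm. A picture is of the moment at which its call begins. There is no depth.
- hand_in(): hands the job in; it is judged then, once.
The state is a dict: "clock": time; "joint_pos": joint angles; "joint_velocities": joint speeds; "tau": joint torques, N m; "position": TCP position; "ee_rot": TCP orientation; "ft_force": force on the tool from outside, world axes, zero at the start; "torque": the same for the moment, N m; "grip_width": opening from 0.0 (shut) to 1.0 (fully open); "grasp_force": force on a finger pad.
Only numpy, scipy, OpenCV 4.12 (cv2) and the standard library are available. Lean on these libraries where they do the work, as an engineer would, in place of code of your own. Each camera call takes 0.05 s, during which the arm holds its last target. There are 200 camera calls.

## Working session

There is one attempt and no reset: what is moved stays moved. The work goes in short steps, Python scripts to look and compute and a tool call to move; the robot and the scene stay as the last step left them, time stands still between calls to the robot, and variables do not carry over. Pictures are saved under pics/ and viewed, at most 10 in all, crops included, and the job is handed in when it is done.

Besides the shell and the picture viewer there is one more tool, called after ">>>" by a JSON object that holds its "method" and its "body". apply_moves: Moves the arm, as the interface text tells. Its arguments: {"type":"object","properties":{"rows":{"type":"array","items":{"type":"object","properties":{"x":{"type":"number"},"y":{"type":"number"},"z":{"type":"number"},"ax":{"type":"number"},"ay":{"type":"number"},"az":{"type":"number"},"gripper":{"type":"number"}}}},"newtons":{"type":"number"}},"required":["rows"]}

```bash
ls; mkdir -p pics
cat > h.py <<'E'
import numpy as np,cv2
from workcell import *
from scipy.spatial.transform import Rotation as R
def cam(n,fn=None):
    c=camera(n); 
    if fn: cv2.imwrite('pics/'+fn,cv2.resize(c['color'][:,:,::-1],None,fx=1.5,fy=1.5,interpolation=cv2.INTER_CUBIC))
    return c
def K(c):
    f=c['color'].shape[0]/2/np.tan(np.radians(c['fov_y'])/2)
    return np.array([[f,0,c['cx']],[0,f,c['cy']],[0,0,1]])
def ray(c,uv,z):
    M=cv2.Rodrigues(np.array(c['rvec'],float))[0];t=np.array(c['tvec'],float)
    d=M.T@np.linalg.solve(K(c),[uv[0],uv[1],1]);o=-M.T@t
    return o+d*(z-o[2])/d[2]
def proj(c,P):
    return cv2.projectPoints(np.array(P,float).reshape(-1,3),np.array(c['rvec'],float),np.array(c['tvec'],float),K(c),None)[0][:,0]
E
python3 - <<'E'
from h import *
import pickle
for n in('top','side'):
    c=cam(n,n+'0.png'); pickle.dump(c,open(n+'0.pkl','wb')); print(n,{k:v for k,v in c.items() if k!='color'})
print(get_obs())
E
```

```text
pics
top {'fov_y': 52.02800398245161, 'cx': 255.9123334473006, 'cy': 189.66440774700177, 'rvec': array([ 2.02595326, -2.18316467,  0.242228  ]), 'tvec': array([-0.04875874,  0.51649574,  1.01031542])}
side {'fov_y': 42.458541876191845, 'cx': 255.49440210700635, 'cy': 190.48914167556444, 'rvec': array([ 1.91470147, -0.84798479,  0.50048035]), 'tvec': array([-0.38106663,  0.19816343,  1.39192028])}
{'clock': 0.1, 'joint_pos': array([ 1.17841962,  0.33280016, -0.06469692,  1.46085826,  0.02161565,
        1.34987584, -0.08850946]), 'joint_velocities': array([ 0.00099999, -0.00116359, -0.00053473, -0.00318787, -0.001679  ,
        0.00071143, -0.00083722]), 'tau': array([ 4.87598227e-04, -6.26745701e+01,  4.85276256e-02, -3.92431962e+01,
        1.63458637e-02,  6.87592619e-03, -3.00486829e-05]), 'position': array([ 0.22575789, -0.58246528,  0.24160035]), 'ee_rot': array([ 9.82955644e-01,  1.83841817e-01, -1.49604566e-04, -6.04603407e-04]), 'ft_force': array([-0.55847856,  0.08094582,  0.3365149 ]), 'torque': array([-0.00401342, -0.05254334, -0.01161443]), 'grasp_force': 0.0, 'grip_width': 1.00037701321211}
```

View pics/top0.png

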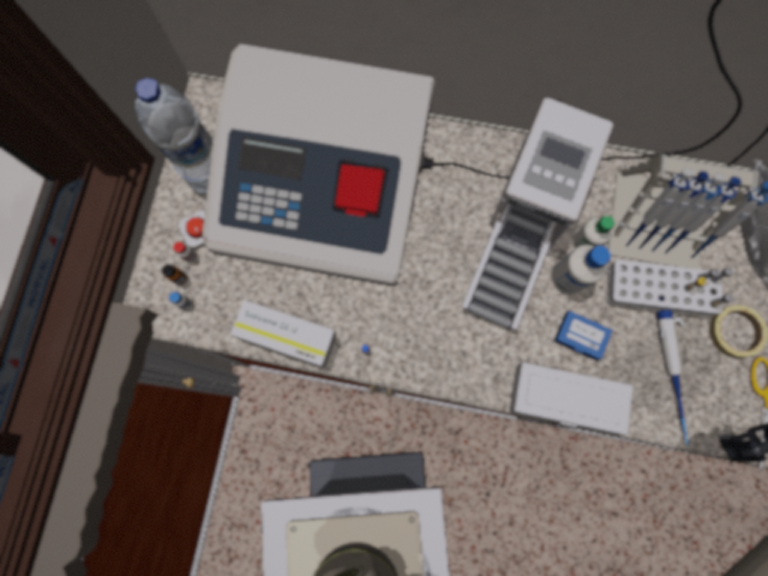

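View pics/side0.png

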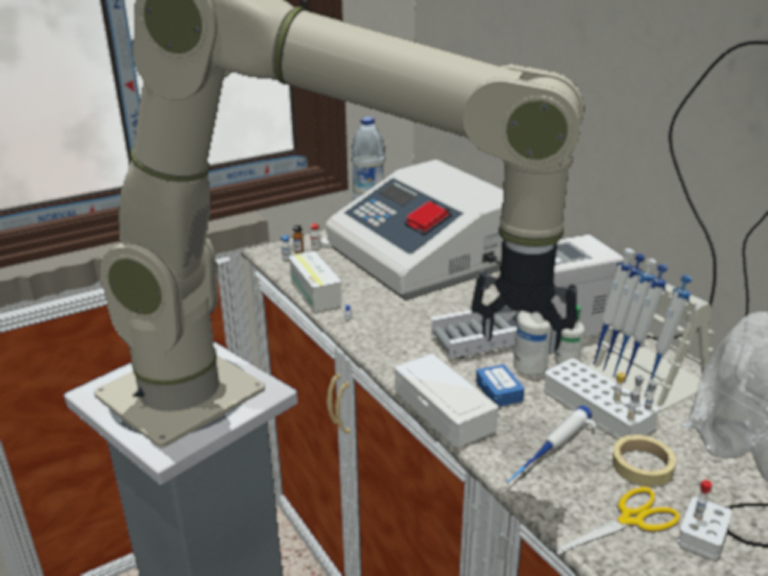

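The top view shows the carton at about (283,333), the vial at (366,349), the infeed from (490,310) to (530,215) and the hood at (560,160), all in 1.5x pixels. In the side view the carton is at (315,280). I'll enlarge both in the top view.

Run:
```python
import pickle,cv2,numpy as np
c=pickle.load(open('top0.pkl','rb'))['color'][:,:,::-1]
a=cv2.resize(c[190:255,145:260],None,fx=6.5,fy=6.5,interpolation=cv2.INTER_CUBIC)
b=cv2.resize(c[60:225,300:415],None,fx=3.6,fy=3.6,interpolation=cv2.INTER_CUBIC)
cv2.imwrite('pics/a.png',a);cv2.imwrite('pics/b.png',b)
```

```text
(no output)
```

View pics/a.png

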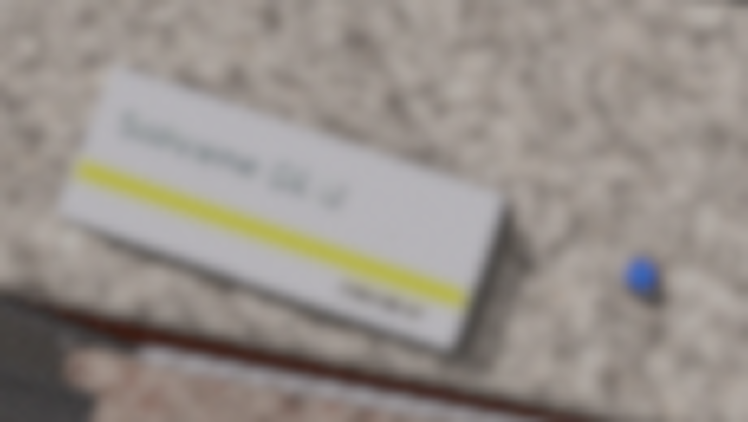

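View pics/b.png

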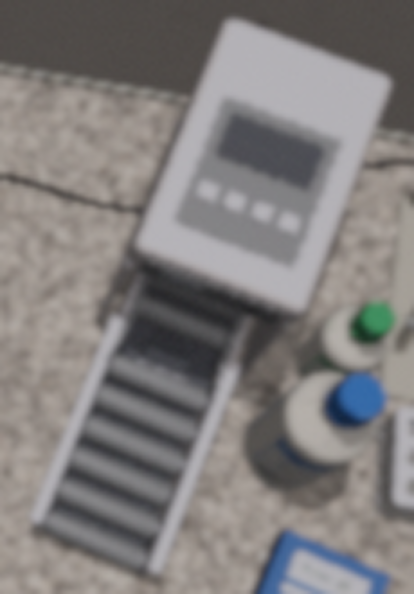

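Crop a: the carton's top corners are at (117,65), (508,195), (458,352) and (62,215). Crop b: the frame's front outer corners are at (35,522) and (155,575), and the hood's top corners at (135,245), (305,312), (390,80) and (232,18). Next I fit both poses.

```bash
cat > fit.py <<'E'
from h import *
from scipy.optimize import least_squares
def fit(c,pts,uv,x0):
    uv=np.array(uv,float);pts=np.array(pts,float)
    def w(p):
        co,s=np.cos(p[2]),np.sin(p[2]);return np.c_[p[0]+co*pts[:,0]-s*pts[:,1],p[1]+s*pts[:,0]+co*pts[:,1],pts[:,2]]
    r=least_squares(lambda p:(proj(c,w(p))-uv).ravel(),x0,loss='soft_l1')
    return r.x,r.fun.reshape(-1,2).round(1)
E
python3 - <<'E'
from fit import *
import pickle
c=pickle.load(open('top0.pkl','rb'))
A=lambda p:[p[0]/6.5+145-.42,p[1]/6.5+190-.42]
B=lambda p:[p[0]/3.6+300-.36,p[1]/3.6+60-.36]
u=[A(p) for p in[(117,65),(508,195),(458,352),(62,215)]]
W=[ray(c,p,.064) for p in u];print(np.round(W,4))
m=np.mean(W,0)
print(fit(c,[(.033,.086,.064),(.033,-.086,.064),(-.033,-.086,.064),(-.033,.086,.064)],u,[m[0],m[1],0]))
u=[B(p) for p in[(35,522),(155,575),(135,245),(305,312),(390,80),(232,18)]]
m=ray(c,u[0],.047);print(m,ray(c,u[1],.047))
print(fit(c,[(0,.053,.047),(0,-.053,.047),(.182,.064,.173),(.182,-.064,.173),(.378,-.064,.173),(.378,.064,.173)],u,[m[0],m[1],-.3]))
v=A((641,275));print('vial',ray(c,v,.034))
print(get_obs()['position'], R.from_quat(get_obs()['ee_rot']).as_matrix().round(3))
print([n for n in dir(__import__('workcell')) if n[0]!='_'])
E
```

```text
[[0.5016 0.1649 0.064 ]
 [0.4354 0.0068 0.064 ]
 [0.3733 0.0304 0.064 ]
 [0.4408 0.1886 0.064 ]]
(array([ 0.43776961,  0.09765713, -0.39592746]), array([[ 0.2,  0. ],
       [ 0.5,  0.1],
       [-0.3, -0.3],
       [-0.4,  0.1]]))
[ 0.46135393 -0.22912044  0.047     ] [ 0.41449346 -0.3144855   0.047     ]
(array([ 0.43749988, -0.26950238, -0.48760839]), array([[-2.4, -0.2],
       [ 0.8,  0.6],
       [-0.7,  0.2],
       [ 0.4,  1.1],
       [ 2.4, -0.8],
       [-0.5, -1.6]]))
vial [ 0.40232983 -0.04438877  0.034     ]
[ 0.22575789 -0.58246528  0.24160035] [[ 0.932  0.361 -0.001]
 [ 0.361 -0.932  0.001]
 [-0.    -0.001 -1.   ]]
['MotionError', 'camera', 'get_obs', 'hand_in', 'tcp_to_tips']
```

Run:
```python
from fit import *
import pickle
c=pickle.load(open('top0.pkl','rb'))
B=lambda p:[p[0]/3.6+300-.36,p[1]/3.6+60-.36]
for a,b in[((35,522),(113,318)),((155,575),(238,365))]:
    p,q=ray(c,B(a),.047),ray(c,B(b),.047);d=q-p;print(p,q,np.hypot(*d[:2]),np.arctan2(d[1],d[0]))
img=cv2.resize(c['color'][60:225,300:415][:,:,::-1],None,fx=3.6,fy=3.6,interpolation=cv2.INTER_CUBIC)
def draw(im,p,col):
    co,s=np.cos(p[2]),np.sin(p[2])
    for L in [[(0,.053,.047),(.182,.053,.047)],[(0,-.053,.047),(.182,-.053,.047)],[(0,.043,.047),(.141,.043,.047),(.182,.037,.047)],[(0,-.043,.047),(.141,-.043,.047),(.182,-.037,.047)],[(.182,.064,.173),(.182,-.064,.173),(.378,-.064,.173),(.378,.064,.173),(.182,.064,.173)],[(0,.053,.047),(0,-.053,.047)]]:
        L=np.array(L);w=np.c_[p[0]+co*L[:,0]-s*L[:,1],p[1]+s*L[:,0]+co*L[:,1],L[:,2]]
        u=(proj(c,w)-[300,60]+.36)*3.6
        cv2.polylines(im,[u.round().astype(int)],False,col,1,cv2.LINE_AA)
im2=img.copy();draw(img,(.4375,-.2695,-.4876),(0,0,255));draw(im2,(.4375,-.2715,-.455),(0,0,255))
cv2.imwrite('pics/ov.png',np.hstack([img[:,:390],im2[:,:390]]))
```

```text
[ 0.46135393 -0.22912044  0.047     ] [ 0.61784915 -0.30668687  0.047     ] 0.17466340312786263 -0.4601593664621551
[ 0.41449346 -0.3144855   0.047     ] [ 0.5725714  -0.39870031  0.047     ] 0.17911105176192435 -0.48949709663266766
```

View pics/ov.png

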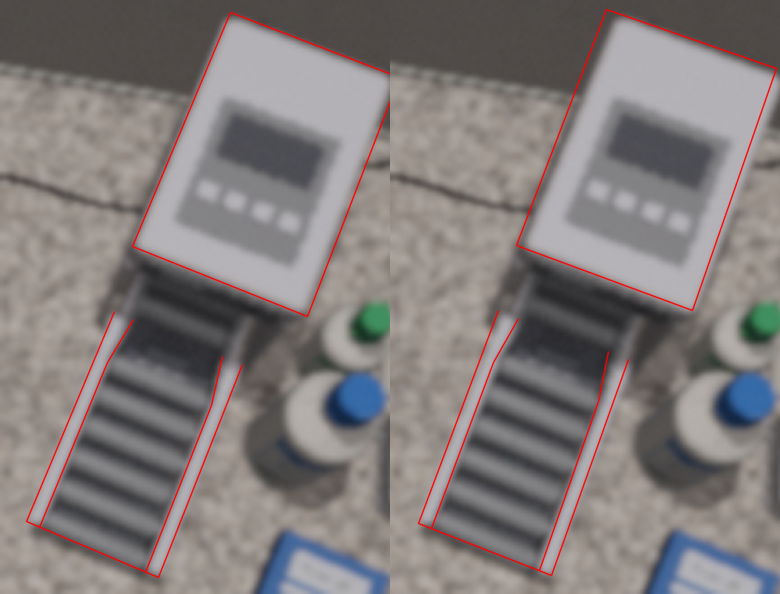

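The left overlay (yaw -0.488) fits the hood and rails within about 2 mm, so the reader is at about (0.437, -0.2705, yaw -0.487). Next I plan the moves.

```bash
cat >> h.py <<'E'
RD=np.array([.437,-.2705]);RY=-.487
def track(x,y=0,z=0):
    c,s=np.cos(RY),np.sin(RY);return np.array([RD[0]+c*x-s*y,RD[1]+s*x+c*y,z])
def down(yawx): # tool x at yaw, z down
    x=np.array([np.cos(yawx),np.sin(yawx),0]);z=np.array([0,0,-1.]);return R.from_matrix(np.c_[x,np.cross(z,x),z])
def plan(segs,pose=None):
    o=get_obs();p,r=pose or (np.array(o['position']),R.from_quat(o['ee_rot']))
    for tp,tr,n in segs:
        rv=(r.inv()*tr).as_rotvec()
        for k in range(n):
            q=p+(tp-p)/(n-k)
            d=r.inv().apply(q-p)*1000
            print(d.round(1),np.degrees(rv/n).round(2)); p=q;r=r*R.from_rotvec(rv/n)
        r=tr;print('--')
E
python3 - <<'E'
from h import *
print(tcp_to_tips)
r0=R.from_quat(get_obs()['ee_rot']);g=down(-.396+np.pi/2)
plan([(np.array([.42,-.25,.242]),down(.370),10),(np.array([.438,.098,.20]),g,12)])
E
```

```text
0.011
[ 30.1 -24.   -0. ] [-0.01  0.   -0.  ]
[ 30.1 -24.   -0. ] [-0.01  0.   -0.  ]
[ 30.1 -24.   -0. ] [-0.01  0.   -0.  ]
[ 30.1 -24.   -0. ] [-0.01  0.   -0.  ]
[ 30.1 -24.   -0. ] [-0.01  0.   -0.  ]
[ 30.1 -24.   -0. ] [-0.01  0.   -0.  ]
[ 30.1 -24.   -0. ] [-0.01  0.   -0.  ]
[ 30.1 -24.   -0. ] [-0.01  0.   -0.  ]
[ 30.1 -24.   -0. ] [-0.01  0.   -0.  ]
[ 30.1 -24.   -0. ] [-0.01  0.   -0.  ]
--
[ 11.9 -26.5   3.5] [ 0.    0.   -3.84]
[ 13.6 -25.6   3.5] [ 0.    0.   -3.84]
[ 15.3 -24.7   3.5] [ 0.    0.   -3.84]
[ 16.9 -23.6   3.5] [ 0.    0.   -3.84]
[ 18.5 -22.4   3.5] [ 0.    0.   -3.84]
[ 19.9 -21.1   3.5] [ 0.    0.   -3.84]
[ 21.3 -19.7   3.5] [ 0.    0.   -3.84]
[ 22.6 -18.3   3.5] [ 0.    0.   -3.84]
[ 23.8 -16.7   3.5] [ 0.    0.   -3.84]
[ 24.8 -15.1   3.5] [ 0.    0.   -3.84]
[ 25.8 -13.4   3.5] [ 0.    0.   -3.84]
[ 26.6 -11.6   3.5] [ 0.    0.   -3.84]
--
```

>>> {"method": "apply_moves", "body": {"rows": [{"x": 30,"y": -24},{"x": 30,"y": -24},{"x": 30,"y": -24},{"x": 30,"y": -24},{"x": 30,"y": -24}]}}

```text
invalid input at $.rows[0]: expected keys x, y, z, ax, ay, az, gripper
```

>>> {"method": "apply_moves", "body": {"rows": [{"x": 30,"y": -24},{"x": 30,"y": -24},{"x": 30,"y": -24},{"x": 30,"y": -24},{"x": 30,"y": -24}]}}

```text
invalid input at $.rows[0]: expected keys x, y, z, ax, ay, az, gripper
```

>>> {"method": "apply_moves", "body": {"rows": [{"x": 12,"y": -26.5,"z": 3,"az": -4},{"x": 13.5,"y": -25.5,"z": 3,"az": -4},{"x": 15,"y": -24.5,"z": 3,"az": -4},{"x": 17,"y": -23.5,"z": 3,"az": -4},{"x": 18.5,"y": -22.5,"z": 3,"az": -4}]}}

```text
invalid input at $.rows[0]: expected keys x, y, z, ax, ay, az, gripper
```

>>> {"method": "apply_moves", "body": {"rows": [{"x": 20,"y": -21,"z": 3,"az": -4},{"x": 21,"y": -20,"z": 3,"az": -4},{"x": 22.5,"y": -18,"z": 3,"az": -4},{"x": 24,"y": -17,"z": 3,"az": -4},{"x": 25,"y": -15,"z": 3,"az": -4}]}}

```text
invalid input at $.rows[0]: expected keys x, y, z, ax, ay, az, gripper
```

>>> {"method": "apply_moves", "body": {"rows": [{"x": 26,"y": -13,"z": 3,"az": -4},{"x": 20,"y": -9,"z": 3,"az": -2},{},{}]}}

```text
invalid input at $.rows[0]: expected keys x, y, z, ax, ay, az, gripper
```

Run:
```python
from h import *
o=get_obs();print(o['clock'],o['position'],o['joint_pos'].round(2))
g=down(-.396+np.pi/2)
plan([(np.array([.438,.098,.15]),g,2),(np.array([.438,.098,.035]),g,6)])
```

```text
0.1 [ 0.22575789 -0.58246528  0.24160035] [ 1.18  0.33 -0.06  1.46  0.02  1.35 -0.09]
[ 221.9 -278.8   46.1] [-3.000e-02 -1.000e-02 -2.306e+01]
[ 313.4 -169.6   45.9] [-3.000e-02 -1.000e-02 -2.306e+01]
--
[ 0.   0.  19.2] [0. 0. 0.]
[ 0.   0.  19.2] [0. 0. 0.]
[ 0.   0.  19.2] [0. 0. 0.]
[-0.   0.  19.2] [0. 0. 0.]
[-0.   0.  19.2] [0. 0. 0.]
[ 0.   0.  19.2] [0. 0. 0.]
--
```

All keys are required in each row.

>>> {"method": "apply_moves", "body": {"rows": [{"x": 30,"y": -24,"z": 0,"ax": 0,"ay": 0,"az": 0,"gripper": 0},{"x": 30,"y": -24,"z": 0,"ax": 0,"ay": 0,"az": 0,"gripper": 0},{"x": 30,"y": -24,"z": 0,"ax": 0,"ay": 0,"az": 0,"gripper": 0},{"x": 30,"y": -24,"z": 0,"ax": 0,"ay": 0,"az": 0,"gripper": 0},{"x": 30,"y": -24,"z": 0,"ax": 0,"ay": 0,"az": 0,"gripper": 0}]}}

```text
clock: 0.52
position: [0.3228, -0.4148, 0.242]
ee_rot: [0.983, 0.184, -0.0, -0.0]
ft_force: [1.1, 0.0, 0.5]
grip_width: 1.001
grasp_force: 0.0
```

>>> {"method": "apply_moves", "body": {"rows": [{"x": 30,"y": -24,"z": 0,"ax": 0,"ay": 0,"az": 0,"gripper": 0},{"x": 30,"y": -24,"z": 0,"ax": 0,"ay": 0,"az": 0,"gripper": 0},{"x": 30,"y": -24,"z": 0,"ax": 0,"ay": 0,"az": 0,"gripper": 0},{"x": 30,"y": -24,"z": 0,"ax": 0,"ay": 0,"az": 0,"gripper": 0},{"x": 30,"y": -24,"z": 0,"ax": 0,"ay": 0,"az": 0,"gripper": 0}]}}

```text
clock: 0.93
position: [0.4193, -0.2487, 0.2422]
ee_rot: [0.983, 0.184, -0.0, 0.0]
ft_force: [0.8, -0.6, 0.3]
grip_width: 1.002
grasp_force: 0.0
```

>>> {"method": "apply_moves", "body": {"rows": [{"x": 12,"y": -26.5,"z": 3,"ax": 0,"ay": 0,"az": -4,"gripper": 0},{"x": 13.5,"y": -25.5,"z": 3,"ax": 0,"ay": 0,"az": -4,"gripper": 0},{"x": 15,"y": -24.5,"z": 3,"ax": 0,"ay": 0,"az": -4,"gripper": 0},{"x": 17,"y": -23.5,"z": 3,"ax": 0,"ay": 0,"az": -4,"gripper": 0},{"x": 18.5,"y": -22.5,"z": 3,"ax": 0,"ay": 0,"az": -4,"gripper": 0}]}}

```text
clock: 1.35
position: [0.4251, -0.1045, 0.2269]
ee_rot: [0.936, 0.353, -0.0, 0.0]
ft_force: [0.3, -0.6, -0.1]
grip_width: 1.002
grasp_force: 0.0
```

>>> {"method": "apply_moves", "body": {"rows": [{"x": 20,"y": -21,"z": 3,"ax": 0,"ay": 0,"az": -4,"gripper": 0},{"x": 21,"y": -20,"z": 3,"ax": 0,"ay": 0,"az": -4,"gripper": 0},{"x": 22.5,"y": -18,"z": 3,"ax": 0,"ay": 0,"az": -4,"gripper": 0},{"x": 24,"y": -17,"z": 3,"ax": 0,"ay": 0,"az": -4,"gripper": 0},{"x": 25,"y": -15,"z": 3,"ax": 0,"ay": 0,"az": -4,"gripper": 0}]}}

```text
clock: 1.77
position: [0.4297, 0.0407, 0.2121]
ee_rot: [0.86, 0.51, -0.0, 0.0]
ft_force: [0.8, -0.2, 0.5]
grip_width: 0.997
grasp_force: 0.0
```

>>> {"method": "apply_moves", "body": {"rows": [{"x": 26,"y": -13,"z": 3,"ax": 0,"ay": 0,"az": -4,"gripper": 0},{"x": 20,"y": -9,"z": 3,"ax": 0,"ay": 0,"az": -2,"gripper": 0},{"x": 0,"y": 0,"z": 0,"ax": 0,"ay": 0,"az": 0,"gripper": 0},{"x": 0,"y": 0,"z": 0,"ax": 0,"ay": 0,"az": 0,"gripper": 0}]}}

```text
clock: 2.1
position: [0.4311, 0.0912, 0.206]
ee_rot: [0.832, 0.554, -0.0, -0.0]
ft_force: [0.1, -0.8, -0.3]
grip_width: 0.998
grasp_force: 0.0
```

Run:
```python
from h import *
o=get_obs();print(o['clock'],o['position'],o['joint_pos'].round(2))
g=down(-.396+np.pi/2)
plan([(np.array([.438,.098,.15]),g,2),(np.array([.438,.098,.035]),g,6)])
```

```text
2.1 [0.43111636 0.09119646 0.20600838] [ 0.44 -0.02 -0.73  1.94 -0.01  1.22 -0.68]
[ 4.5  1.9 28. ] [-0.02  0.01  0.  ]
[ 4.5  1.9 28. ] [-0.02  0.01  0.  ]
--
[ 0.   0.  19.2] [0. 0. 0.]
[ 0.   0.  19.2] [0. 0. 0.]
[ 0.   0.  19.2] [0. 0. 0.]
[ 0.   0.  19.2] [0. 0. 0.]
[ 0.   0.  19.2] [0. 0. 0.]
[ 0.   0.  19.2] [0. 0. 0.]
--
```

>>> {"method": "apply_moves", "body": {"rows": [{"x": 5,"y": 2,"z": 28,"ax": 0,"ay": 0,"az": 0,"gripper": 0},{"x": 4,"y": 2,"z": 28,"ax": 0,"ay": 0,"az": 0,"gripper": 0},{"x": 0,"y": 0,"z": 20,"ax": 0,"ay": 0,"az": 0,"gripper": 0},{"x": 0,"y": 0,"z": 20,"ax": 0,"ay": 0,"az": 0,"gripper": 0},{"x": 0,"y": 0,"z": 20,"ax": 0,"ay": 0,"az": 0,"gripper": 0}]}}

```text
clock: 2.52
position: [0.4386, 0.0956, 0.0891]
ee_rot: [0.834, 0.552, -0.0, 0.0]
ft_force: [0.1, -0.6, 0.6]
grip_width: 0.996
grasp_force: 0.0
```

>>> {"method": "apply_moves", "body": {"rows": [{"x": 0,"y": 0,"z": 8,"ax": 0,"ay": 0,"az": 0,"gripper": 0},{"x": 0,"y": 0,"z": 8,"ax": 0,"ay": 0,"az": 0,"gripper": 0},{"x": 0,"y": 0,"z": 8,"ax": 0,"ay": 0,"az": 0,"gripper": 0},{"x": 0,"y": 0,"z": 8,"ax": 0,"ay": 0,"az": 0,"gripper": 0}]}}

```text
clock: 2.85
position: [0.4393, 0.0967, 0.0584]
ee_rot: [0.833, 0.553, 0.0, 0.0]
ft_force: [0.3, -0.4, -0.3]
grip_width: 0.994
grasp_force: 0.0
```

Run:
```python
from h import *
c=cam('side')
p=proj(c,[[.438,.098,.06]])[0].astype(int);print(p)
x,y=p-[50,40];cv2.imwrite('pics/s1.png',cv2.resize(c['color'][y:y+80,x:x+100,::-1],None,fx=6,fy=6,interpolation=cv2.INTER_CUBIC))
print(get_obs()['position'])
```

```text
[209 179]
[0.43847282 0.09659256 0.05702462]
```

View pics/s1.png

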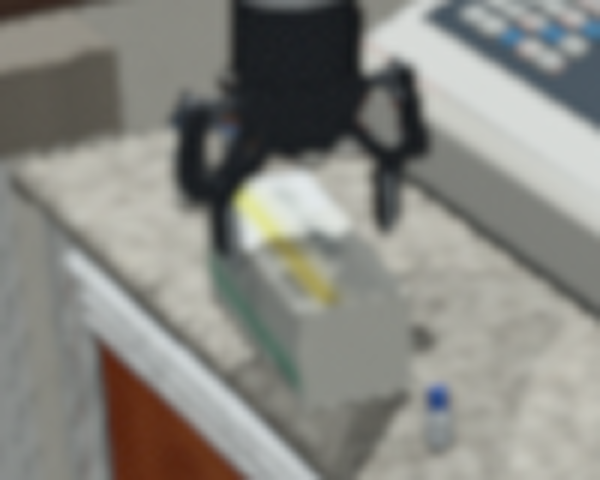

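The side crop shows the fingers straddling the carton, left at (220,230) and right at (385,205), roughly centred, with no contact. I'll descend and close gently.

>>> {"method": "apply_moves", "body": {"rows": [{"x": 0,"y": 0,"z": 8,"ax": 0,"ay": 0,"az": 0,"gripper": 0},{"x": 0,"y": 0,"z": 8,"ax": 0,"ay": 0,"az": 0,"gripper": 0},{"x": 0,"y": 0,"z": 8,"ax": 0,"ay": 0,"az": 0,"gripper": 0},{"x": 0,"y": 0,"z": 0,"ax": 0,"ay": 0,"az": 0,"gripper": 0}]}}

```text
clock: 3.23
position: [0.4378, 0.0969, 0.0328]
ee_rot: [0.833, 0.553, -0.001, -0.0]
ft_force: [-0.9, -0.3, 0.2]
grip_width: 1.003
grasp_force: 0.0
```

>>> {"method": "apply_moves", "body": {"rows": [{"x": 0,"y": 0,"z": 0,"ax": 0,"ay": 0,"az": 0,"gripper": 0.5},{"x": 0,"y": 0,"z": 0,"ax": 0,"ay": 0,"az": 0,"gripper": 0.5},{"x": 0,"y": 0,"z": 0,"ax": 0,"ay": 0,"az": 0,"gripper": 0.5},{"x": 0,"y": 0,"z": 0,"ax": 0,"ay": 0,"az": 0,"gripper": 0.5},{"x": 0,"y": 0,"z": 0,"ax": 0,"ay": 0,"az": 0,"gripper": 0.5}], "newtons": 40}}

```text
clock: 3.65
position: [0.4388, 0.0972, 0.0345]
ee_rot: [0.833, 0.553, 0.0, 0.0]
ft_force: [-0.3, 1.1, -0.4]
grip_width: 0.762
grasp_force: 45.2
```

>>> {"method": "apply_moves", "body": {"rows": [{"x": 0,"y": 0,"z": 0,"ax": 0,"ay": 0,"az": 0,"gripper": 0.5},{"x": 0,"y": 0,"z": 0,"ax": 0,"ay": 0,"az": 0,"gripper": 0.5},{"x": 0,"y": 0,"z": 0,"ax": 0,"ay": 0,"az": 0,"gripper": 0.5}]}}

```text
clock: 3.9
position: [0.4389, 0.0972, 0.0345]
ee_rot: [0.833, 0.553, 0.0, 0.0]
ft_force: [-0.6, 0.1, 3.4]
grip_width: 0.766
grasp_force: 45.6
```

Run:
```python
from h import *
g=down(-.396+np.pi/2);o=get_obs();q=R.from_quat(o['ee_rot']);t=down(RY)
T=track(.090,0,.16);print(T,(q.inv()*t).as_rotvec())
plan([(np.array([.439,.097,.16]),q,5),(np.array([.42,-.1,.16]),q,8),(np.array([.43,-.262,.16]),t,16),(T,t,5)])
```

```text
[ 0.51653667 -0.31261791  0.16      ] [ 2.25842142e-04 -4.17150945e-04  1.65968840e+00]
[ -0.    0.1 -25.1] [0. 0. 0.]
[ -0.    0.1 -25.1] [0. 0. 0.]
[ -0.    0.1 -25.1] [0. 0. 0.]
[ -0.    0.1 -25.1] [0. 0. 0.]
[ -0.    0.1 -25.1] [0. 0. 0.]
--
[-23.6   7.4   0. ] [0. 0. 0.]
[-23.6   7.4   0. ] [0. 0. 0.]
[-23.6   7.4   0. ] [0. 0. 0.]
[-23.6   7.4   0. ] [0. 0. 0.]
[-23.6   7.4   0. ] [0. 0. 0.]
[-23.6   7.4   0. ] [0. 0. 0.]
[-23.6   7.4   0. ] [0. 0. 0.]
[-23.6   7.4   0. ] [0. 0. 0.]
--
[-9.1  4.5  0. ] [ 0.   -0.    5.94]
[-8.6  5.4  0. ] [ 0.   -0.    5.94]
[-8.   6.3  0. ] [ 0.   -0.    5.94]
[-7.3  7.1  0. ] [ 0.   -0.    5.94]
[-6.5  7.8  0. ] [ 0.   -0.    5.94]
[-5.7  8.4  0. ] [ 0.   -0.    5.94]
[-4.8  9.   0. ] [ 0.   -0.    5.94]
[-3.8  9.4  0. ] [ 0.   -0.    5.94]
[-2.8  9.7  0. ] [ 0.   -0.    5.94]
[-1.8 10.   0. ] [ 0.   -0.    5.94]
[-0.7 10.1  0. ] [ 0.   -0.    5.94]
[ 0.3 10.1  0. ] [ 0.   -0.    5.94]
[ 1.4 10.1  0. ] [ 0.   -0.    5.94]
[2.4 9.9 0. ] [ 0.   -0.    5.94]
[3.4 9.6 0. ] [ 0.   -0.    5.94]
[4.4 9.2 0. ] [ 0.   -0.    5.94]
--
[20.   0.8  0. ] [0. 0. 0.]
[20.   0.8  0. ] [0. 0. 0.]
[20.   0.8  0. ] [0. 0. 0.]
[20.   0.8  0. ] [0. 0. 0.]
[20.   0.8  0. ] [0. 0. 0.]
--
```

>>> {"method": "apply_moves", "body": {"rows": [{"x": 0,"y": 0,"z": -10,"ax": 0,"ay": 0,"az": 0,"gripper": 0.5},{"x": 0,"y": 0,"z": -20,"ax": 0,"ay": 0,"az": 0,"gripper": 0.5},{"x": 0,"y": 0,"z": -30,"ax": 0,"ay": 0,"az": 0,"gripper": 0.5},{"x": 0,"y": 0,"z": -35,"ax": 0,"ay": 0,"az": 0,"gripper": 0.5},{"x": 0,"y": 0,"z": -30,"ax": 0,"ay": 0,"az": 0,"gripper": 0.5}]}}

```text
clock: 4.32
position: [0.4382, 0.0974, 0.1615]
ee_rot: [0.833, 0.554, 0.0, -0.0]
ft_force: [1.0, 0.5, -2.9]
grip_width: 0.769
grasp_force: 45.6
```

>>> {"method": "apply_moves", "body": {"rows": [{"x": -18,"y": 6,"z": 0,"ax": 0,"ay": 0,"az": 0,"gripper": 0.5},{"x": -25,"y": 8,"z": 0,"ax": 0,"ay": 0,"az": 0,"gripper": 0.5},{"x": -25,"y": 8,"z": 0,"ax": 0,"ay": 0,"az": 0,"gripper": 0.5},{"x": -25,"y": 8,"z": 0,"ax": 0,"ay": 0,"az": 0,"gripper": 0.5},{"x": -25,"y": 8,"z": 0,"ax": 0,"ay": 0,"az": 0,"gripper": 0.5}]}}

```text
clock: 4.73
position: [0.4274, -0.0275, 0.1598]
ee_rot: [0.833, 0.553, 0.0, 0.0]
ft_force: [0.6, 0.1, -2.6]
grip_width: 0.768
grasp_force: 45.9
```

>>> {"method": "apply_moves", "body": {"rows": [{"x": -25,"y": 8,"z": 0,"ax": 0,"ay": 0,"az": 0,"gripper": 0.5},{"x": -25,"y": 8,"z": 0,"ax": 0,"ay": 0,"az": 0,"gripper": 0.5},{"x": -20,"y": 5,"z": 0,"ax": 0,"ay": 0,"az": 0,"gripper": 0.5},{"x": -9,"y": 4.5,"z": 0,"ax": 0,"ay": 0,"az": 4,"gripper": 0.5},{"x": -8.5,"y": 5.5,"z": 0,"ax": 0,"ay": 0,"az": 6,"gripper": 0.5}]}}

```text
clock: 5.15
position: [0.4213, -0.1203, 0.1596]
ee_rot: [0.879, 0.477, -0.0, -0.0]
ft_force: [0.2, 0.3, -2.0]
grip_width: 0.767
grasp_force: 45.7
```

>>> {"method": "apply_moves", "body": {"rows": [{"x": -8,"y": 6,"z": 0,"ax": 0,"ay": 0,"az": 6,"gripper": 0.5},{"x": -7.5,"y": 7,"z": 0,"ax": 0,"ay": 0,"az": 6,"gripper": 0.5},{"x": -6.5,"y": 8,"z": 0,"ax": 0,"ay": 0,"az": 6,"gripper": 0.5},{"x": -5.5,"y": 8.5,"z": 0,"ax": 0,"ay": 0,"az": 6,"gripper": 0.5},{"x": -5,"y": 9,"z": 0,"ax": 0,"ay": 0,"az": 6,"gripper": 0.5}]}}

```text
clock: 5.57
position: [0.4261, -0.1702, 0.1597]
ee_rot: [0.973, 0.233, 0.0, -0.0]
ft_force: [0.2, 1.1, -3.0]
grip_width: 0.765
grasp_force: 45.7
```

>>> {"method": "apply_moves", "body": {"rows": [{"x": -4,"y": 9.5,"z": 0,"ax": 0,"ay": 0,"az": 6,"gripper": 0.5},{"x": -3,"y": 9.5,"z": 0,"ax": 0,"ay": 0,"az": 6,"gripper": 0.5},{"x": -2,"y": 10,"z": 0,"ax": 0,"ay": 0,"az": 6,"gripper": 0.5},{"x": -1,"y": 10,"z": 0,"ax": 0,"ay": 0,"az": 6,"gripper": 0.5},{"x": 0,"y": 10,"z": 0,"ax": 0,"ay": 0,"az": 6,"gripper": 0.5}]}}

```text
clock: 5.98
position: [0.4293, -0.2206, 0.1597]
ee_rot: [1.0, -0.027, -0.0, -0.0]
ft_force: [0.5, -0.3, -2.9]
grip_width: 0.759
grasp_force: 45.7
```

>>> {"method": "apply_moves", "body": {"rows": [{"x": 1,"y": 10,"z": 0,"ax": 0,"ay": 0,"az": 6,"gripper": 0.5},{"x": 2,"y": 10,"z": 0,"ax": 0,"ay": 0,"az": 6,"gripper": 0.5},{"x": 3,"y": 9.5,"z": 0,"ax": 0,"ay": 0,"az": 6,"gripper": 0.5},{"x": 4,"y": 9,"z": 0,"ax": 0,"ay": 0,"az": 4,"gripper": 0.5},{"x": 0,"y": 0,"z": 0,"ax": 0,"ay": 0,"az": 0,"gripper": 0.5}]}}

```text
clock: 6.4
position: [0.431, -0.262, 0.1596]
ee_rot: [0.976, -0.217, 0.0, 0.0]
ft_force: [0.0, 0.4, -2.6]
grip_width: 0.769
grasp_force: 45.7
```

Run:
```python
from h import *
o=get_obs();print(o['clock'],o['position'],o['joint_pos'].round(2))
t=down(RY)
plan([(track(.088,0,.16),t,5)])
```

```text
6.4 [ 0.43103756 -0.26201962  0.15958724] [ 0.77  0.15 -0.33  1.87  0.06  1.13 -1.6 ]
[19.4  1.9 -0.1] [ 0.   -0.    0.56]
[19.4  1.7 -0.1] [ 0.   -0.    0.56]
[19.4  1.5 -0.1] [ 0.   -0.    0.56]
[19.4  1.3 -0.1] [ 0.   -0.    0.56]
[19.4  1.1 -0.1] [ 0.   -0.    0.56]
--
```

>>> {"method": "apply_moves", "body": {"rows": [{"x": 19,"y": 2,"z": 0,"ax": 0,"ay": 0,"az": 0.6,"gripper": 0.5},{"x": 19,"y": 2,"z": 0,"ax": 0,"ay": 0,"az": 0.6,"gripper": 0.5},{"x": 19,"y": 1.5,"z": 0,"ax": 0,"ay": 0,"az": 0.6,"gripper": 0.5},{"x": 20,"y": 1.5,"z": 0,"ax": 0,"ay": 0,"az": 0.6,"gripper": 0.5},{"x": 20,"y": 1,"z": 0,"ax": 0,"ay": 0,"az": 0.4,"gripper": 0.5}]}}

```text
clock: 6.82
position: [0.5159, -0.3098, 0.1596]
ee_rot: [0.971, -0.237, -0.0, -0.0]
ft_force: [0.4, 0.3, -2.7]
grip_width: 0.768
grasp_force: 45.7
```

>>> {"method": "apply_moves", "body": {"rows": [{"x": 0,"y": 0,"z": 20,"ax": 0,"ay": 0,"az": 0,"gripper": 0.5},{"x": 0,"y": 0,"z": 20,"ax": 0,"ay": 0,"az": 0,"gripper": 0.5},{"x": 0,"y": 0,"z": 15,"ax": 0,"ay": 0,"az": 0,"gripper": 0.5},{"x": 0,"y": 0,"z": 0,"ax": 0,"ay": 0,"az": 0,"gripper": 0.5}]}}

```text
clock: 7.15
position: [0.5134, -0.3084, 0.1011]
ee_rot: [0.971, -0.237, -0.003, -0.001]
ft_force: [-0.8, 0.2, -3.2]
grip_width: 0.762
grasp_force: 45.6
```

Run:
```python
from h import *
plan([(track(.088,0,.0645),down(RY),1)])
c=cam('top');s=cam('side')
a=cv2.resize(c['color'][90:225,310:410,::-1],None,fx=4,fy=4,interpolation=cv2.INTER_CUBIC)
x,y=proj(s,[track(.09,0,.08)])[0].astype(int)-[50,70]
b=cv2.resize(s['color'][y:y+135,x:x+100,::-1],None,fx=4,fy=4,interpolation=cv2.INTER_CUBIC)
cv2.imwrite('pics/p1.png',np.hstack([a,b]))
```

```text
[ 2.9  2.4 36.6] [-0.06  0.33  0.48]
--
```

View pics/p1.png

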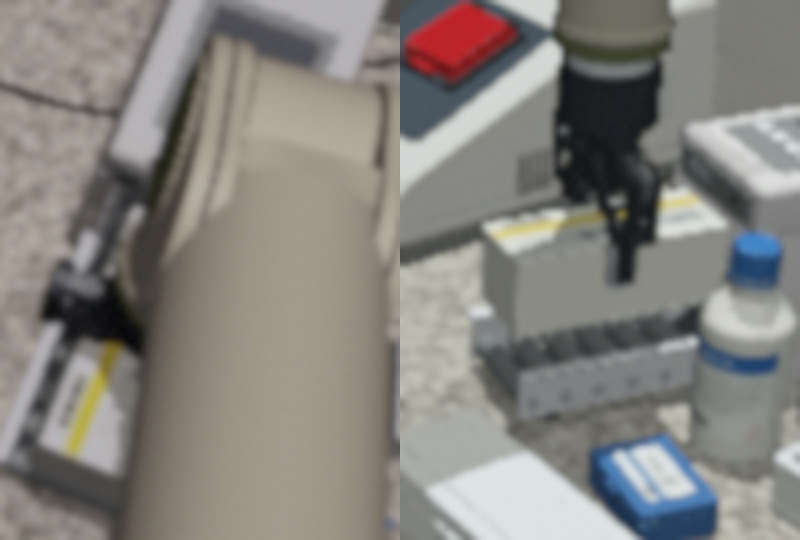

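The top crop shows the carton's rear end between the frames at about (85,420). The side crop shows it level above the rollers, with the fingertips clear of the frame. I'll lower it slowly.

>>> {"method": "apply_moves", "body": {"rows": [{"x": 2,"y": 2,"z": 8,"ax": 0,"ay": 0,"az": 0.4,"gripper": 0.5},{"x": 1,"y": 0.5,"z": 8,"ax": 0,"ay": 0,"az": 0,"gripper": 0.5},{"x": 0,"y": 0,"z": 8,"ax": 0,"ay": 0,"az": 0,"gripper": 0.5},{"x": 0,"y": 0,"z": 5,"ax": 0,"ay": 0,"az": 0,"gripper": 0.5},{"x": 0,"y": 0,"z": 2,"ax": 0,"ay": 0,"az": 0,"gripper": 0.5}]}}

```text
clock: 7.67
position: [0.5162, -0.3134, 0.0721]
ee_rot: [0.97, -0.242, -0.001, -0.0]
ft_force: [-0.3, -0.3, -2.8]
grip_width: 0.764
grasp_force: 45.8
```

>>> {"method": "apply_moves", "body": {"rows": [{"x": 0,"y": 0,"z": 1,"ax": 0,"ay": 0,"az": 0,"gripper": 0.5},{"x": 0,"y": 0,"z": 1,"ax": 0,"ay": 0,"az": 0,"gripper": 0.5},{"x": 0,"y": 0,"z": 0,"ax": 0,"ay": 0,"az": 0,"gripper": 0.5}]}}

```text
clock: 7.92
position: [0.5168, -0.3138, 0.0714]
ee_rot: [0.97, -0.242, 0.0, 0.0]
ft_force: [-0.0, 0.2, -3.2]
grip_width: 0.769
grasp_force: 45.8
```

>>> {"method": "apply_moves", "body": {"rows": [{"x": 0,"y": 0,"z": 2,"ax": 0,"ay": 0,"az": 0,"gripper": 0.5},{"x": 0,"y": 0,"z": 1,"ax": 0,"ay": 0,"az": 0,"gripper": 0.5},{"x": 0,"y": 0,"z": 1,"ax": 0,"ay": 0,"az": 0,"gripper": 0.5},{"x": 0,"y": 0,"z": 0,"ax": 0,"ay": 0,"az": 0,"gripper": 0.5}]}}

```text
clock: 8.25
position: [0.5166, -0.3137, 0.0672]
ee_rot: [0.97, -0.242, -0.0, 0.0]
ft_force: [-0.2, 1.0, -3.2]
grip_width: 0.766
grasp_force: 45.8
```

>>> {"method": "apply_moves", "body": {"rows": [{"x": 0,"y": 0,"z": 1,"ax": 0,"ay": 0,"az": 0,"gripper": 0.5},{"x": 0,"y": 0,"z": 1,"ax": 0,"ay": 0,"az": 0,"gripper": 0.5},{"x": 0,"y": 0,"z": 0,"ax": 0,"ay": 0,"az": 0,"gripper": 0.5}]}}

```text
clock: 8.5
position: [0.5166, -0.3137, 0.0651]
ee_rot: [0.97, -0.242, -0.0, 0.0]
ft_force: [0.1, 0.3, -2.2]
grip_width: 0.767
grasp_force: 45.7
```

>>> {"method": "apply_moves", "body": {"rows": [{"x": 0,"y": 0,"z": 0.6,"ax": 0,"ay": 0,"az": 0,"gripper": 0.5},{"x": 0,"y": 0,"z": 0.4,"ax": 0,"ay": 0,"az": 0,"gripper": 0.5},{"x": 0,"y": 0,"z": 0,"ax": 0,"ay": 0,"az": 0,"gripper": 0.5}]}}

```text
clock: 8.75
position: [0.5169, -0.3139, 0.0646]
ee_rot: [0.97, -0.242, 0.0, 0.0]
ft_force: [-0.2, -1.2, -0.6]
grip_width: 0.764
grasp_force: 46.1
```

>>> {"method": "apply_moves", "body": {"rows": [{"x": 0,"y": 0,"z": 0,"ax": 0,"ay": 0,"az": 0,"gripper": 0.15},{"x": 0,"y": 0,"z": 0,"ax": 0,"ay": 0,"az": 0,"gripper": 0},{"x": 0,"y": 0,"z": 0,"ax": 0,"ay": 0,"az": 0,"gripper": 0},{"x": 0,"y": 0,"z": -5,"ax": 0,"ay": 0,"az": 0,"gripper": 0},{"x": 0,"y": 0,"z": -10,"ax": 0,"ay": 0,"az": 0,"gripper": 0}]}}

```text
clock: 9.17
position: [0.5161, -0.3134, 0.0789]
ee_rot: [0.97, -0.242, -0.001, -0.0]
ft_force: [-0.1, 0.6, 0.3]
grip_width: 1.001
grasp_force: 0.0
```

>>> {"method": "apply_moves", "body": {"rows": [{"x": 0,"y": 0,"z": -20,"ax": 0,"ay": 0,"az": 0,"gripper": 0},{"x": 0,"y": 0,"z": -30,"ax": 0,"ay": 0,"az": 0,"gripper": 0},{"x": 0,"y": 0,"z": -30,"ax": 0,"ay": 0,"az": 0,"gripper": 0},{"x": 0,"y": 0,"z": -10,"ax": 0,"ay": 0,"az": 0,"gripper": 0},{"x": -30,"y": 0,"z": 0,"ax": 0,"ay": 0,"az": 0,"gripper": 0}]}}

```text
clock: 9.58
position: [0.4944, -0.3014, 0.1735]
ee_rot: [0.97, -0.242, 0.004, 0.001]
ft_force: [-0.4, 0.4, -0.2]
grip_width: 1.0
grasp_force: 0.0
```

>>> {"method": "apply_moves", "body": {"rows": [{"x": -35,"y": 0,"z": 0,"ax": 0,"ay": 0,"az": 0,"gripper": 0.5},{"x": -35,"y": 0,"z": 0,"ax": 0,"ay": 0,"az": 0,"gripper": 1},{"x": -20,"y": 0,"z": 0,"ax": 0,"ay": 0,"az": 0,"gripper": 1},{"x": 0,"y": 0,"z": 0,"ax": 0,"ay": 0,"az": 0,"gripper": 1}]}}

```text
clock: 9.92
position: [0.4079, -0.2562, 0.17]
ee_rot: [0.97, -0.242, -0.0, 0.001]
ft_force: [1.0, -0.4, -0.0]
grip_width: 0.458
grasp_force: 0.0
```

Run:
```python
from h import *
o=get_obs();print(o['clock'],o['position'],o['joint_pos'].round(2),o['grip_width'])
c=cam('top');s=cam('side')
a=cv2.resize(c['color'][90:225,310:410,::-1],None,fx=4,fy=4,interpolation=cv2.INTER_CUBIC)
x,y=proj(s,[track(.09,0,.08)])[0].astype(int)-[50,70]
b=cv2.resize(s['color'][y:y+135,x:x+100,::-1],None,fx=4,fy=4,interpolation=cv2.INTER_CUBIC)
cv2.imwrite('pics/p2.png',np.hstack([a,b]))
```

```text
9.9167 [ 0.40785674 -0.25618728  0.17000877] [ 0.78  0.09 -0.33  1.91  0.03  1.15 -1.62] 0.45774110117086636
```

View pics/p2.png

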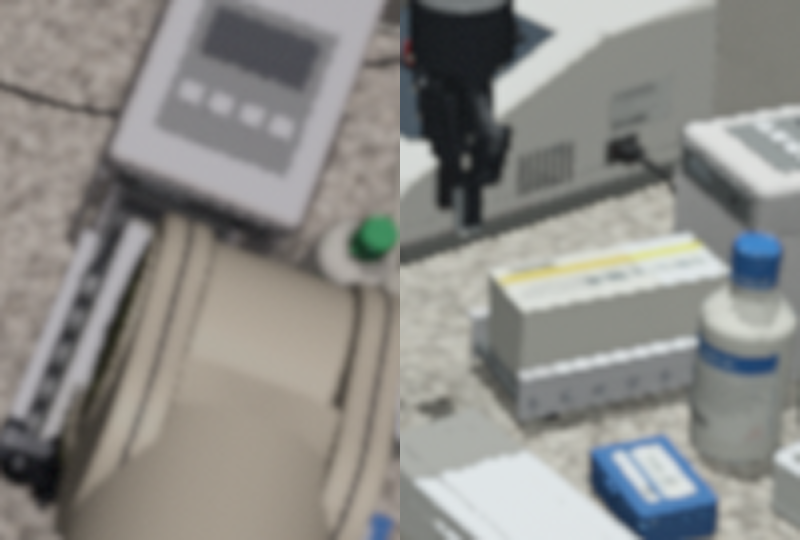

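The carton is upright between the frames, its front end short of the hood. Next I check the foreground white box for clearance and tilt the tool.

Run:
```python
from h import *
import pickle
c=pickle.load(open('top0.pkl','rb'));s=pickle.load(open('side0.pkl','rb'))
for uv in[(520,365),(632,382),(515,412)]:
    for z in(.05,.07):
        w=ray(c,np.array(uv)/1.5,z);d=w[:2]-RD;print(uv,z,w.round(3),'track',(np.cos(RY)*d[0]+np.sin(RY)*d[1]).round(3),(-np.sin(RY)*d[0]+np.cos(RY)*d[1]).round(3),'side px',proj(s,[w])[0]*1.5)
```

```text
(520, 365) 0.05 [ 0.35  -0.316  0.05 ] track -0.056 -0.081 side px [429.65686968 354.27109691]
(520, 365) 0.07 [ 0.348 -0.312  0.07 ] track -0.059 -0.078 side px [427.48644321 344.75053991]
(632, 382) 0.05 [ 0.305 -0.509  0.05 ] track -0.005 -0.272 side px [500.73068826 406.13816583]
(632, 382) 0.07 [ 0.305 -0.5    0.07 ] track -0.009 -0.265 side px [497.22188501 394.74743583]
(515, 412) 0.05 [ 0.27  -0.298  0.05 ] track -0.135 -0.102 side px [394.11737204 368.30878003]
(515, 412) 0.07 [ 0.27  -0.293  0.07 ] track -0.137 -0.098 side px [392.38935167 358.30870859]
```

>>> {"method": "apply_moves", "body": {"rows": [{"x": -10,"y": 0,"z": 0,"ax": 0,"ay": 6,"az": 0,"gripper": 1},{"x": -10,"y": 0,"z": 0,"ax": 0,"ay": 6,"az": 0,"gripper": 1},{"x": 0,"y": 0,"z": 0,"ax": 0,"ay": 6,"az": 0,"gripper": 1},{"x": 0,"y": 0,"z": 0,"ax": 0,"ay": 6,"az": 0,"gripper": 1},{"x": 0,"y": 0,"z": 0,"ax": 0,"ay": 6,"az": 0,"gripper": 1}]}}

```text
clock: 10.43
position: [0.3942, -0.2487, 0.1697]
ee_rot: [0.936, -0.234, 0.254, 0.064]
ft_force: [0.3, 0.0, -0.0]
grip_width: -0.003
grasp_force: 0.0
```

```bash
cat >> h.py <<'E'
def tr(p):
    d=np.array(p)[:2]-RD;c,s=np.cos(RY),np.sin(RY);return np.array([c*d[0]+s*d[1],-s*d[0]+c*d[1],p[2]])
def st():
    o=get_obs();r=R.from_quat(o['ee_rot']);m=r.as_matrix();z=m[:,2]
    print('t',o['clock'],'tcp',tr(o['position']).round(4),'tip',tr(o['position']+.011*z).round(4),'lean',np.degrees(np.arccos(-z[2])).round(1),'yaw',np.arctan2(z[1],z[0]).round(3),'y',m[:,1].round(3),'j',o['joint_pos'].round(2),'F',o['ft_force'].round(1),o['grip_width'])
E
python3 -c "
from h import *
st()"
```

```text
t 10.4333 tcp [-0.048  -0.0008  0.1697] tip [-0.0425 -0.0008  0.1602] lean 30.4 yaw -0.49 y [-0.47  -0.883  0.001] j [ 0.8  -0.3  -0.3   2.36 -0.16  0.55 -1.45] F [ 0.3  0.  -0. ] -0.003311651007117873
```

Run:
```python
from h import *
o=get_obs();r=R.from_quat(o['ee_rot']);z=r.as_matrix()[:,2]
plan([(track(-.034,0,.057)-.011*z,r,5)])
```

```text
[-9.  -0.2 18.7] [0. 0. 0.]
[-9.  -0.2 18.7] [0. 0. 0.]
[-9.  -0.2 18.7] [0. 0. 0.]
[-9.  -0.2 18.7] [0. 0. 0.]
[-9.  -0.2 18.7] [0. 0. 0.]
--
```

>>> {"method": "apply_moves", "body": {"rows": [{"x": -9,"y": 0,"z": 18.5,"ax": 0,"ay": 0,"az": 0,"gripper": 1},{"x": -9,"y": 0,"z": 18.5,"ax": 0,"ay": 0,"az": 0,"gripper": 1},{"x": -9,"y": 0,"z": 18.5,"ax": 0,"ay": 0,"az": 0,"gripper": 1},{"x": -9,"y": 0,"z": 18.5,"ax": 0,"ay": 0,"az": 0,"gripper": 1},{"x": -9,"y": 0,"z": 18.5,"ax": 0,"ay": 0,"az": 0,"gripper": 1}]}}

```text
clock: 10.85
position: [0.3997, -0.2508, 0.0832]
ee_rot: [0.938, -0.232, 0.25, 0.064]
ft_force: [0.9, -0.9, -0.4]
grip_width: -0.001
grasp_force: 0.0
```

Run:
```python
from h import *
st()
o=get_obs();r=R.from_quat(o['ee_rot']);z=r.as_matrix()[:,2]
plan([(track(.0,0,.058)-.011*z,r,4)])
plan([(track(.1,0,.058)-.011*z,r,10)],(track(.0,0,.058)-.011*z,r))
```

```text
t 10.85 tcp [-0.0422 -0.      0.0832] tip [-0.0368 -0.0001  0.0737] lean 29.9 yaw -0.492 y [-0.467 -0.885  0.004] j [ 1.09 -0.11 -0.61  2.41 -0.17  0.3  -1.44] F [ 0.9 -0.9 -0.4] -0.0008094993759088756
[ 6. -0.  8.] [0. 0. 0.]
[ 6. -0.  8.] [0. 0. 0.]
[ 6. -0.  8.] [0. 0. 0.]
[ 6. -0.  8.] [0. 0. 0.]
--
[8.7 0.  5. ] [0. 0. 0.]
[8.7 0.  5. ] [0. 0. 0.]
[8.7 0.  5. ] [0. 0. 0.]
[8.7 0.  5. ] [0. 0. 0.]
[8.7 0.  5. ] [0. 0. 0.]
[8.7 0.  5. ] [0. 0. 0.]
[8.7 0.  5. ] [0. 0. 0.]
[8.7 0.  5. ] [0. 0. 0.]
[8.7 0.  5. ] [0. 0. 0.]
[8.7 0.  5. ] [0. 0. 0.]
--
```

>>> {"method": "apply_moves", "body": {"rows": [{"x": 0,"y": 0,"z": 0,"ax": 0,"ay": -5,"az": 0,"gripper": 1},{"x": 0,"y": 0,"z": 0,"ax": 0,"ay": -5,"az": 0,"gripper": 1},{"x": -2,"y": 0,"z": 8,"ax": 0,"ay": 0,"az": 0,"gripper": 1},{"x": -2,"y": 0,"z": 8,"ax": 0,"ay": 0,"az": 0,"gripper": 1},{"x": 0,"y": 0,"z": 0,"ax": 0,"ay": 0,"az": 0,"gripper": 1}]}}

```text
clock: 11.27
position: [0.4002, -0.2527, 0.0665]
ee_rot: [0.956, -0.238, 0.167, 0.043]
ft_force: [-0.4, 0.6, -0.8]
grip_width: 0.003
grasp_force: 0.0
```

Run:
```python
from h import *
st()
o=get_obs();r=R.from_quat(o['ee_rot']);z=r.as_matrix()[:,2]
plan([(track(.0,0,.058)-.011*z,r,6)])
```

```text
t 11.2667 tcp [-0.0408 -0.0015  0.0665] tip [-0.0371 -0.0016  0.0561] lean 19.8 yaw -0.498 y [-0.469 -0.883  0.004] j [ 1.13  0.02 -0.66  2.29  0.05  0.49 -1.63] F [-0.4  0.6 -0.8] 0.0026918362948188538
[ 5.9 -0.3  1.8] [0. 0. 0.]
[ 5.9 -0.3  1.8] [0. 0. 0.]
[ 5.9 -0.3  1.8] [0. 0. 0.]
[ 5.9 -0.3  1.8] [0. 0. 0.]
[ 5.9 -0.3  1.8] [0. 0. 0.]
[ 5.9 -0.3  1.8] [0. 0. 0.]
--
```

>>> {"method": "apply_moves", "body": {"rows": [{"x": 5,"y": 0,"z": 1.5,"ax": 0,"ay": 0,"az": 0,"gripper": 1},{"x": 5,"y": 0,"z": 1.5,"ax": 0,"ay": 0,"az": 0,"gripper": 1},{"x": 4,"y": 0,"z": 1.5,"ax": 0,"ay": 0,"az": 0,"gripper": 1},{"x": 3,"y": 0,"z": 1,"ax": 0,"ay": 0,"az": 0,"gripper": 1},{"x": 3,"y": 0,"z": 1,"ax": 0,"ay": 0,"az": 0,"gripper": 1}]}}

```text
clock: 11.68
position: [0.4186, -0.2629, 0.0683]
ee_rot: [0.956, -0.238, 0.167, 0.044]
ft_force: [0.2, -0.1, -0.7]
grip_width: 0.002
grasp_force: 0.0
```

>>> {"method": "apply_moves", "body": {"rows": [{"x": 3,"y": 0,"z": 1,"ax": 0,"ay": 0,"az": 0,"gripper": 1},{"x": 3,"y": 0,"z": 1,"ax": 0,"ay": 0,"az": 0,"gripper": 1},{"x": 3,"y": 0,"z": 1,"ax": 0,"ay": 0,"az": 0,"gripper": 1},{"x": 3,"y": 0,"z": 1,"ax": 0,"ay": 0,"az": 0,"gripper": 1},{"x": 3,"y": 0,"z": 1,"ax": 0,"ay": 0,"az": 0,"gripper": 1}]}}

```text
clock: 12.1
position: [0.4321, -0.2702, 0.0683]
ee_rot: [0.956, -0.238, 0.167, 0.044]
ft_force: [0.2, 0.4, -0.7]
grip_width: 0.001
grasp_force: 0.0
```

Run:
```python
from h import *
st()
o=get_obs();r=R.from_quat(o['ee_rot']);p=o['position']
def lean(d): return down(RY)*R.from_rotvec([0,np.radians(d),0])
def seg(x0,x1,l0,l1,n):
    out=[]
    for k in range(1,n+1):
        l=l0+(l1-l0)*k/n;rr=lean(l);out.append((track(x0+(x1-x0)*k/n,0,.057)-.011*rr.as_matrix()[:,2],rr,1))
    return out
x=tr(p+.011*r.as_matrix()[:,2])[0]
plan(seg(x,x+.12,20,45,20))
```

```text
t 12.1 tcp [-0.0044 -0.002   0.0683] tip [-0.0007 -0.0021  0.058 ] lean 19.9 yaw -0.504 y [-0.469 -0.883  0.005] j [ 1.1   0.11 -0.65  2.2   0.16  0.51 -1.73] F [ 0.2  0.4 -0.7] 0.0014845585831046381
[ 5. -2.  3.] [0.33 1.35 0.02]
--
[ 5.4 -0.   2.2] [0.   1.25 0.  ]
--
[ 5.3 -0.   2.3] [0.   1.25 0.  ]
--
[5.3 0.  2.4] [ 0.    1.25 -0.  ]
--
[5.2 0.  2.5] [-0.    1.25  0.  ]
--
[ 5.1 -0.   2.7] [-0.    1.25  0.  ]
--
[5.1 0.  2.8] [-0.    1.25  0.  ]
--
[ 5.  -0.   2.9] [ 0.    1.25 -0.  ]
--
[ 5. -0.  3.] [-0.    1.25 -0.  ]
--
[ 4.9 -0.   3.1] [0.   1.25 0.  ]
--
[4.8 0.  3.2] [0.   1.25 0.  ]
--
[ 4.7 -0.   3.3] [0.   1.25 0.  ]
--
[4.7 0.  3.4] [0.   1.25 0.  ]
--
[4.6 0.  3.6] [ 0.    1.25 -0.  ]
--
[ 4.5 -0.   3.7] [-0.    1.25  0.  ]
--
[ 4.4 -0.   3.8] [ 0.    1.25 -0.  ]
--
[4.4 0.  3.9] [0.   1.25 0.  ]
--
[4.3 0.  4. ] [-0.    1.25  0.  ]
--
[4.2 0.  4.1] [0.   1.25 0.  ]
--
[ 4.1 -0.   4.2] [0.   1.25 0.  ]
--
```

>>> {"method": "apply_moves", "body": {"rows": [{"x": 5,"y": -0.5,"z": 3,"ax": 0.2,"ay": 1.3,"az": 0,"gripper": 1},{"x": 5.3,"y": -0.5,"z": 2.2,"ax": 0,"ay": 1.3,"az": 0,"gripper": 1},{"x": 5.3,"y": -0.5,"z": 2.3,"ax": 0,"ay": 1.3,"az": 0,"gripper": 1},{"x": 5.3,"y": -0.5,"z": 2.4,"ax": 0,"ay": 1.2,"az": 0,"gripper": 1},{"x": 5.2,"y": 0,"z": 2.5,"ax": 0,"ay": 1.2,"az": 0,"gripper": 1}]}}

```text
clock: 12.52
position: [0.4585, -0.2818, 0.0667]
ee_rot: [0.945, -0.235, 0.22, 0.056]
ft_force: [-0.5, 0.8, 0.4]
grip_width: -0.002
grasp_force: 0.2
```

>>> {"method": "apply_moves", "body": {"rows": [{"x": 5.1,"y": 0,"z": 2.7,"ax": 0,"ay": 1.2,"az": 0,"gripper": 1},{"x": 5.1,"y": 0,"z": 2.8,"ax": 0,"ay": 1.2,"az": 0,"gripper": 1},{"x": 5,"y": 0,"z": 2.9,"ax": 0,"ay": 1.2,"az": 0,"gripper": 1},{"x": 5,"y": 0,"z": 3,"ax": 0,"ay": 1.2,"az": 0,"gripper": 1},{"x": 4.9,"y": 0,"z": 3.1,"ax": 0,"ay": 1.2,"az": 0,"gripper": 1}]}}

```text
clock: 12.93
position: [0.4841, -0.2954, 0.0659]
ee_rot: [0.932, -0.232, 0.269, 0.068]
ft_force: [-1.1, 0.1, -0.4]
grip_width: 0.002
grasp_force: 0.2
```

```bash
python3 -c "
from h import *
st()"
```

```text
t 12.9333 tcp [ 0.0533 -0.      0.0659] tip [ 0.0592 -0.      0.0566] lean 32.2 yaw -0.49 y [-0.468 -0.884  0.002] j [ 0.98  0.15 -0.54  2.25  0.43  0.22 -1.98] F [-1.1  0.1 -0.4] 0.0017901366302634644
```

>>> {"method": "apply_moves", "body": {"rows": [{"x": 4.8,"y": 0,"z": 3.1,"ax": 0,"ay": 1,"az": 0,"gripper": 1},{"x": 4.8,"y": 0,"z": 3.2,"ax": 0,"ay": 1,"az": 0,"gripper": 1},{"x": 4.7,"y": 0,"z": 3.2,"ax": 0,"ay": 1,"az": 0,"gripper": 1},{"x": 4.7,"y": 0,"z": 3.3,"ax": 0,"ay": 1,"az": 0,"gripper": 1},{"x": 4.6,"y": 0,"z": 3.3,"ax": 0,"ay": 1,"az": 0,"gripper": 1}]}}

```text
clock: 13.35
position: [0.5092, -0.3089, 0.0658]
ee_rot: [0.92, -0.229, 0.309, 0.078]
ft_force: [-1.2, -0.2, -0.7]
grip_width: -0.001
grasp_force: 0.2
```

```bash
python3 -c "
from h import *
st()"
```

```text
t 13.35 tcp [ 0.0818 -0.0002  0.0658] tip [ 0.0885 -0.0002  0.057 ] lean 37.2 yaw -0.49 y [-0.469 -0.883  0.002] j [ 0.73  0.18 -0.28  2.25  0.75  0.09 -2.31] F [-1.2 -0.2 -0.7] -0.0008772112027174763
```

>>> {"method": "apply_moves", "body": {"rows": [{"x": 4.2,"y": 0,"z": 3.2,"ax": 0,"ay": 0,"az": 0,"gripper": 1},{"x": 4.2,"y": 0,"z": 3.2,"ax": 0,"ay": 0,"az": 0,"gripper": 1},{"x": 4.2,"y": 0,"z": 3.2,"ax": 0,"ay": 0,"az": 0,"gripper": 1},{"x": 4.2,"y": 0,"z": 3.2,"ax": 0,"ay": 0,"az": 0,"gripper": 1},{"x": 4.2,"y": 0,"z": 3.2,"ax": 0,"ay": 0,"az": 0,"gripper": 1}]}}

```text
clock: 13.77
position: [0.533, -0.3216, 0.0661]
ee_rot: [0.92, -0.229, 0.309, 0.078]
ft_force: [-0.3, 1.1, -0.7]
grip_width: 0.002
grasp_force: 0.2
```

```bash
python3 -c "
from h import *
st()"
```

```text
t 13.7667 tcp [ 0.1088 -0.0002  0.0661] tip [ 0.1154 -0.0002  0.0574] lean 37.2 yaw -0.49 y [-0.469 -0.883  0.002] j [ 0.73  0.23 -0.29  2.19  0.74  0.11 -2.3 ] F [-0.3  1.1 -0.7] 0.0023563154927712282
```

>>> {"method": "apply_moves", "body": {"rows": [{"x": 4.2,"y": 0,"z": 3.2,"ax": 0,"ay": 0.3,"az": 0,"gripper": 1},{"x": 4.2,"y": 0,"z": 3.2,"ax": 0,"ay": 0.3,"az": 0,"gripper": 1},{"x": 4.2,"y": 0,"z": 3.2,"ax": 0,"ay": 0.3,"az": 0,"gripper": 1},{"x": 4.2,"y": 0,"z": 3.2,"ax": 0,"ay": 0.3,"az": 0,"gripper": 1},{"x": 4.2,"y": 0,"z": 3.2,"ax": 0,"ay": 0.3,"az": 0,"gripper": 1}]}}

```text
clock: 14.18
position: [0.5561, -0.3337, 0.0661]
ee_rot: [0.916, -0.227, 0.321, 0.081]
ft_force: [-0.3, 1.1, -0.1]
grip_width: 0.002
grasp_force: 0.2
```

Run:
```python
from h import *
st()
s=cam('side')
x,y=proj(s,[track(.15,0,.09)])[0].astype(int)-[65,50]
b=cv2.resize(s['color'][y:y+100,x:x+130,::-1],None,fx=6,fy=6,interpolation=cv2.INTER_CUBIC)
cv2.imwrite('pics/p3.png',b);print(x,y)
```

```text
t 14.1833 tcp [ 0.1348 -0.0002  0.0661] tip [ 0.1417 -0.0002  0.0575] lean 38.7 yaw -0.49 y [-0.468 -0.884  0.002] j [ 0.63  0.27 -0.19  2.15  0.85  0.08 -2.42] F [-0.3  1.1 -0.1] 0.00151267161897089
273 148
```

View pics/p3.png

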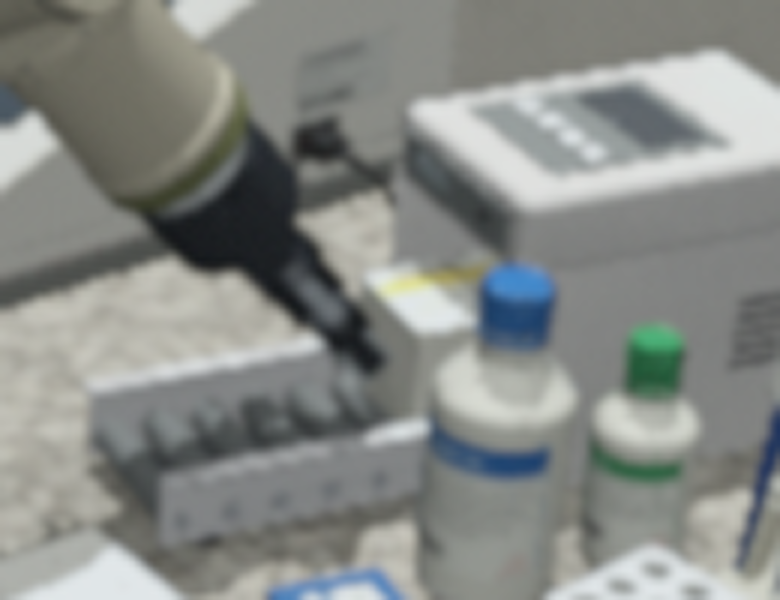

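The fingertip at (370,355) is on the carton's end face, and the carton is entering the hood straight with clearance to the body. I'll continue at constant lean.

>>> {"method": "apply_moves", "body": {"rows": [{"x": 3.1,"y": 0,"z": 2.5,"ax": 0,"ay": 0,"az": 0,"gripper": 1},{"x": 3.1,"y": 0,"z": 2.5,"ax": 0,"ay": 0,"az": 0,"gripper": 1},{"x": 3.1,"y": 0,"z": 2.5,"ax": 0,"ay": 0,"az": 0,"gripper": 1},{"x": 3.1,"y": 0,"z": 2.5,"ax": 0,"ay": 0,"az": 0,"gripper": 1},{"x": 3.1,"y": 0,"z": 2.5,"ax": 0,"ay": 0,"az": 0,"gripper": 1}]}}

```text
clock: 14.65
position: [0.5738, -0.343, 0.0662]
ee_rot: [0.916, -0.227, 0.321, 0.081]
ft_force: [-0.1, 0.1, 0.1]
grip_width: -0.001
grasp_force: 0.2
```

>>> {"method": "apply_moves", "body": {"rows": [{"x": 1.6,"y": 0,"z": 1.3,"ax": 0,"ay": 0,"az": 0,"gripper": 1},{"x": 1.6,"y": 0,"z": 1.3,"ax": 0,"ay": 0,"az": 0,"gripper": 1},{"x": 1.6,"y": 0,"z": 1.3,"ax": 0,"ay": 0,"az": 0,"gripper": 1},{"x": 1.6,"y": 0,"z": 1.3,"ax": 0,"ay": 0,"az": 0,"gripper": 1},{"x": 1.6,"y": 0,"z": 1.3,"ax": 0,"ay": 0,"az": 0,"gripper": 1}]}}

```text
clock: 15.07
position: [0.5826, -0.3478, 0.0661]
ee_rot: [0.916, -0.227, 0.321, 0.081]
ft_force: [-0.9, 0.3, 0.1]
grip_width: 0.002
grasp_force: 0.2
```

```bash
python3 -c "
from h import *
st()"
```

```text
t 15.0667 tcp [ 1.649e-01 -1.000e-04  6.610e-02] tip [ 0.1717 -0.0002  0.0575] lean 38.7 yaw -0.49 y [-0.468 -0.884  0.002] j [ 0.68  0.32 -0.24  2.08  0.83  0.11 -2.37] F [-0.9  0.3  0.1] 0.001580300852608789
```

>>> {"method": "apply_moves", "body": {"rows": [{"x": 1.2,"y": 0,"z": 1,"ax": 0,"ay": 0.2,"az": 0,"gripper": 1},{"x": 1.2,"y": 0,"z": 1,"ax": 0,"ay": 0.2,"az": 0,"gripper": 1},{"x": 1.2,"y": 0,"z": 1,"ax": 0,"ay": 0.2,"az": 0,"gripper": 1},{"x": 1.2,"y": 0,"z": 1,"ax": 0,"ay": 0.2,"az": 0,"gripper": 1},{"x": 0,"y": 0,"z": 0,"ax": 0,"ay": 0,"az": 0,"gripper": 1}]}}

```text
clock: 15.48
position: [0.5882, -0.3505, 0.0659]
ee_rot: [0.913, -0.227, 0.328, 0.083]
ft_force: [0.8, -0.2, 0.0]
grip_width: 0.002
grasp_force: 0.0
```

>>> {"method": "apply_moves", "body": {"rows": [{"x": 1.2,"y": 0,"z": 1,"ax": 0,"ay": 0.2,"az": 0,"gripper": 1},{"x": 1.2,"y": 0,"z": 1,"ax": 0,"ay": 0.2,"az": 0,"gripper": 1},{"x": 0,"y": 0,"z": 0,"ax": 0,"ay": 0,"az": 0,"gripper": 1}]}}

```text
clock: 15.73
position: [0.591, -0.3519, 0.0659]
ee_rot: [0.912, -0.226, 0.331, 0.083]
ft_force: [0.5, -0.2, -0.2]
grip_width: 0.0
grasp_force: 0.0
```

```bash
python3 -c "
from h import *
st()"
```

```text
t 15.7333 tcp [1.742e-01 1.000e-04 6.590e-02] tip [1.812e-01 1.000e-04 5.750e-02] lean 39.9 yaw -0.49 y [-0.468 -0.884  0.002] j [ 0.61  0.33 -0.16  2.07  0.94  0.08 -2.5 ] F [ 0.5 -0.2 -0.2] 0.00038979577257401514
```

>>> {"method": "apply_moves", "body": {"rows": [{"x": 0.8,"y": 0,"z": 0.7,"ax": 0,"ay": -0.2,"az": 0,"gripper": 1},{"x": 0.8,"y": 0,"z": 0.7,"ax": 0,"ay": -0.2,"az": 0,"gripper": 1},{"x": 0.8,"y": 0,"z": 0.7,"ax": 0,"ay": -0.2,"az": 0,"gripper": 1},{"x": 0.8,"y": 0,"z": 0.7,"ax": 0,"ay": 0,"az": 0,"gripper": 1},{"x": 0,"y": 0,"z": 0,"ax": 0,"ay": 0,"az": 0,"gripper": 1}]}}

```text
clock: 16.15
position: [0.5947, -0.3543, 0.066]
ee_rot: [0.914, -0.227, 0.326, 0.082]
ft_force: [-0.1, 0.1, -0.1]
grip_width: 0.002
grasp_force: 0.0
```

```bash
python3 -c "
from h import *
st()"
```

```text
t 16.15 tcp [ 0.1786 -0.0003  0.066 ] tip [ 0.1856 -0.0003  0.0575] lean 39.3 yaw -0.49 y [-0.469 -0.883  0.002] j [ 0.68  0.35 -0.23  2.05  0.9   0.11 -2.44] F [-0.1  0.1 -0.1] 0.0021628296928643234
```

>>> {"method": "apply_moves", "body": {"rows": [{"x": 0.8,"y": 0,"z": 0.7,"ax": 0,"ay": 0,"az": 0,"gripper": 1},{"x": 0.8,"y": 0,"z": 0.7,"ax": 0,"ay": 0,"az": 0,"gripper": 1},{"x": 0,"y": 0,"z": 0,"ax": 0,"ay": 0,"az": 0,"gripper": 1}]}}

```text
clock: 16.4
position: [0.5966, -0.3551, 0.0659]
ee_rot: [0.914, -0.227, 0.326, 0.082]
ft_force: [-0.1, 0.0, 0.8]
grip_width: -0.004
grasp_force: 0.0
```

>>> {"method": "apply_moves", "body": {"rows": [{"x": 0.8,"y": 0,"z": 0.7,"ax": 0,"ay": 0,"az": 0,"gripper": 1},{"x": 0.8,"y": 0,"z": 0.7,"ax": 0,"ay": 0,"az": 0,"gripper": 1},{"x": 0,"y": 0,"z": 0,"ax": 0,"ay": 0,"az": 0,"gripper": 1}]}}

```text
clock: 16.65
position: [0.5971, -0.3555, 0.065]
ee_rot: [0.914, -0.227, 0.325, 0.082]
ft_force: [-12.3, 6.4, 8.3]
grip_width: 0.004
grasp_force: 7.3
```

Run:
```python
from h import *
st()
s=cam('side')
x,y=proj(s,[track(.18,0,.09)])[0].astype(int)-[50,45]
b=cv2.resize(s['color'][y:y+75,x:x+100,::-1],None,fx=8,fy=8,interpolation=cv2.INTER_CUBIC)
cv2.imwrite('pics/p4.png',b);print(x,y)
```

```text
t 16.65 tcp [ 0.1812 -0.0002  0.065 ] tip [ 0.1882 -0.0002  0.0565] lean 39.2 yaw -0.491 y [-0.469 -0.883  0.003] j [ 0.68  0.35 -0.24  2.04  0.9   0.11 -2.44] F [-12.3   6.4   8.3] 0.003790408304525646
297 152
```

View pics/p4.png

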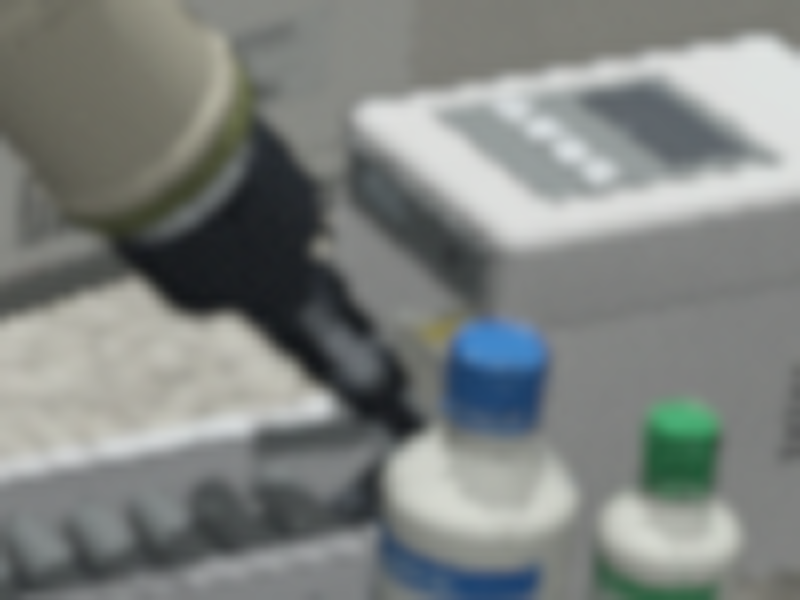

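The force rose to about 14 N along the track, with 7 N on the pad and the tip front at about 196 mm. The picture shows the carton's end just inside the mouth, at (430,330), so it is against the stop. I'll retract straight back.

>>> {"method": "apply_moves", "body": {"rows": [{"x": -1.5,"y": 0,"z": -1.3,"ax": 0,"ay": 0,"az": 0,"gripper": 1},{"x": -3,"y": 0,"z": -2.5,"ax": 0,"ay": 0,"az": 0,"gripper": 1},{"x": -7,"y": 0,"z": -5.7,"ax": 0,"ay": 0,"az": 0,"gripper": 1},{"x": -10,"y": 0,"z": -8,"ax": 0,"ay": 0,"az": 0,"gripper": 1},{"x": -10,"y": 0,"z": -8,"ax": 0,"ay": 0,"az": 0,"gripper": 1}]}}

```text
clock: 17.12
position: [0.5617, -0.3366, 0.0654]
ee_rot: [0.914, -0.227, 0.326, 0.082]
ft_force: [-0.1, -0.8, 0.4]
grip_width: 0.001
grasp_force: 0.0
```

>>> {"method": "apply_moves", "body": {"rows": [{"x": -8,"y": 0,"z": -7,"ax": 0,"ay": 0,"az": 0,"gripper": 1},{"x": 0,"y": 0,"z": -15,"ax": 0,"ay": -3,"az": 0,"gripper": 1},{"x": 0,"y": 0,"z": -20,"ax": 0,"ay": -4,"az": 0,"gripper": 1},{"x": 0,"y": 0,"z": -25,"ax": 0,"ay": -4,"az": 0,"gripper": 1},{"x": 0,"y": 0,"z": -25,"ax": 0,"ay": -4,"az": 0,"gripper": 1}]}}

```text
clock: 17.53
position: [0.5248, -0.3244, 0.1012]
ee_rot: [0.934, -0.238, 0.256, 0.074]
ft_force: [-1.0, -2.3, -0.5]
grip_width: -0.003
grasp_force: 0.0
```

Run:
```python
from h import *
st()
s=cam('side')
# left-hand (y>0) rear top edge and rear face centre profile along the track
for y,z in((.028,.0945),(0,.0945),(.02,.08)):
    xs=np.arange(.15,.222,.004);uv=proj(s,[track(x,y,z) for x in xs])
    print(y,z,[(round(x*1000),*s['color'][int(round(v)),int(round(u))].tolist()) for x,(u,v) in zip(xs,uv)])
```

```text
t 17.5333 tcp [ 0.1028 -0.0065  0.1012] tip [ 0.1084 -0.0068  0.0917] lean 30.9 yaw -0.533 y [-0.483 -0.875  0.017] j [ 1.14  0.23 -0.73  2.08  0.51  0.39 -2.02] F [-1.  -2.3 -0.5] -0.002815212666607324
0.028 0.0945 [(150, 176, 175, 165), (154, 180, 179, 169), (158, 163, 163, 155), (162, 143, 143, 140), (166, 132, 134, 132), (170, 131, 132, 131), (174, 130, 132, 130), (178, 131, 132, 130), (182, 130, 131, 130), (186, 127, 128, 126), (190, 131, 134, 130), (194, 139, 141, 137), (198, 141, 143, 138), (202, 138, 141, 134), (206, 133, 135, 131), (210, 129, 131, 127), (214, 124, 126, 121), (218, 106, 108, 100)]
0 0.0945 [(150, 129, 130, 128), (154, 128, 129, 128), (158, 128, 130, 129), (162, 128, 130, 128), (166, 128, 129, 128), (170, 128, 129, 128), (174, 125, 127, 125), (178, 117, 119, 113), (182, 114, 117, 111), (186, 110, 112, 106), (190, 122, 122, 110), (194, 131, 131, 118), (198, 122, 125, 121), (202, 65, 112, 167), (206, 72, 132, 194), (210, 68, 136, 201), (214, 68, 137, 203), (218, 67, 137, 203)]
0.02 0.08 [(150, 182, 181, 171), (154, 178, 177, 168), (158, 154, 154, 148), (162, 128, 129, 128), (166, 128, 129, 128), (170, 128, 130, 129), (174, 128, 130, 128), (178, 128, 129, 128), (182, 126, 128, 127), (186, 123, 125, 123), (190, 118, 119, 114), (194, 114, 117, 111), (198, 110, 112, 106), (202, 113, 114, 108), (206, 116, 119, 114), (210, 122, 125, 121), (214, 90, 108, 134), (218, 65, 112, 167)]
```

Run:
```python
from h import *
s=cam('side');a=cv2.resize(cv2.imread('pics/p4.png'),(100,75),interpolation=cv2.INTER_AREA)
b=s['color'][152:227,297:397,::-1]
f=lambda i:(i[:,:,2].astype(int)-i[:,:,0])  # yellow: r-b
for y in range(38,46): print(f(a)[y,48:60].tolist(),f(b)[y,48:60].tolist())
for x in(.183,.194):print(x,proj(s,[track(x,.0,.094)])[0]-[297,152])
```

```text
[0, 0, 0, 1, 1, 2, 1, 2, 5, 6, 3, -1] [0, 1, 1, 1, 0, 1, 2, 3, 4, 5, 4, 0]
[1, 1, 1, 3, 5, 9, 10, 15, 17, 10, -5, -19] [0, 1, 2, 2, 5, 8, 10, 14, 17, 12, -4, -18]
[1, 2, 4, 8, 14, 24, 31, 37, 27, -7, -45, -68] [0, 2, 3, 8, 16, 24, 32, 38, 30, -5, -45, -67]
[0, 2, 5, 10, 22, 38, 48, 43, 9, -47, -92, -113] [0, 2, 4, 10, 23, 40, 50, 46, 11, -48, -95, -116]
[-1, 1, 4, 8, 17, 30, 35, 21, -26, -86, -121, -132] [0, 1, 3, 7, 16, 29, 35, 23, -25, -88, -123, -135]
[-4, -1, 3, 4, 7, 11, 13, 1, -43, -98, -120, -127] [1, 2, 4, 5, 8, 12, 13, 1, -45, -101, -122, -129]
[-7, -1, 3, 4, 4, 4, 2, -10, -45, -87, -102, -113] [1, 2, 4, 4, 4, 5, 2, -9, -44, -89, -103, -114]
[-8, -2, 2, 4, 4, 4, -2, -17, -46, -73, -85, -96] [1, 3, 4, 5, 4, 4, -1, -17, -46, -74, -86, -96]
0.183 [51.07041749 43.82688495]
0.194 [54.23161331 43.2337401 ]
```

>>> {"method": "apply_moves", "body": {"rows": [{"x": -10,"y": 0,"z": -20,"ax": 0,"ay": 0,"az": 0,"gripper": 1},{"x": -10,"y": 0,"z": -20,"ax": 0,"ay": 0,"az": 0,"gripper": 1},{"x": 0,"y": 0,"z": -20,"ax": 0,"ay": 0,"az": 0,"gripper": 1},{"x": 0,"y": 0,"z": 0,"ax": 0,"ay": 0,"az": 0,"gripper": 1},{"x": 0,"y": 0,"z": 0,"ax": 0,"ay": 0,"az": 0,"gripper": 1}]}}

```text
clock: 18.05
position: [0.4844, -0.3033, 0.1445]
ee_rot: [0.933, -0.239, 0.259, 0.078]
ft_force: [-0.3, -0.2, 0.4]
grip_width: 0.002
grasp_force: 0.0
```

```bash
python3 -c "
from h import *
st();print(hand_in())"
```

```text
t 18.05 tcp [ 0.0572 -0.0068  0.1445] tip [ 0.0629 -0.0071  0.1351] lean 31.4 yaw -0.542 y [-0.486 -0.874  0.021] j [ 1.33  0.03 -0.87  2.15  0.16  0.43 -1.73] F [-0.3 -0.2  0.4] 0.0015876416283080923
the job is handed in; nothing more can be done
None
```

The carton was set on the rollers, pushed home until about 14 N built up against the stop, and had not moved after I backed off; the job was handed in at 18 s, but I could not see the catch itself, so it being up is inferred.

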